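# Unpack a beamsplitter cube and hold it in the corner of an alignment plate

### The job

Fold the two loose carton flaps right back outwards past upright, lift the black beamsplitter cube out of its foam, and stand it upright on the alignment plate. Push it into the corner so that it sits square with one side face flat against each of the two steel stop bars, pressing on both bars at once, firmly but gently. Do not let go: finish while still gripping the cube and pressing it against both bars, so that I can fit the clamp; leave the flaps open and the other things on the bench where they are.

Things in the scene. Friction and masses are not known exactly. Their poses are not given: they have to be found in the camera images.
- carton: Cardboard carton, 116 (x) x 134 (y) x 64 mm high to its rim, walls 3 mm, fixed to the bench; origin: centre of its underside. Long flaps (131 mm wide) on its near (-x) and far (+x) walls; the short end flaps are folded down outside (up to 12 mm past the y walls). Grey foam inside, top 26 mm above the origin, with a central square nest 44.5 mm wide, floor 9 mm above the origin.
- near_flap (a joint): Angle of the carton's near (-x) flap: 0 = closed flat, 1.57 = straight up, 2.7 = laid right back outwards (stop). Starts ajar at 1.05 to 1.35. It stays where it is left; about 0.5 N at its edge moves it. Hinge line along the carton's y, 56.5 mm from the carton's middle towards -x, 64 mm above its underside; flap 57 mm from hinge to free edge, 3 mm thick.
- far_flap (a joint): The same for the flap on the carton's far (+x) wall: hinge line 56.5 mm from the carton's middle towards +x; same values, start, size and stiffness.
- cube_mid (a point): Centre of the cube: a black block 40 x 40 x 46 mm high, a round window in each side, with a round silver cover on top 33 mm across, 4 mm thick (50 mm in all; point 25 mm above its underside, z up, x and y normal to the side faces). 0.12 to 0.21 kg. Starts upright in the foam nest, 2 mm of play, sides along the carton's x and y, upper 33 mm above the foam. Any side may face the stops.
- plate: Dark alignment plate, 110 x 110 x 12 mm, fixed to the bench, with a grid of small holes. Origin: centre of its underside, its top 12 mm above. Two steel stop bars stand on it along its far (+x) and right (-y) sides.
- corner (a point): Point on the plate's top, 35 mm in +x and -35 mm in y from the plate's middle, where the inner faces of the stop bars would meet. Axes as the plate's: the far bar's inner face is the plane x = 0 of this frame, the right bar's y = 0, the plate's top z = 0. The cube is home with its centre at x = -20 mm, y = +20 mm, z = +25 mm in this frame.
- far_stop: Far stop bar, steel, 14 mm (x) x 76 mm (y) x 12 mm high, rigidly on the plate; origin: centre of its underside. Its inner face (towards -x) runs from 6 mm to 82 mm in +y from the corner point.
- right_stop: Right stop bar, steel, 60 mm (x) x 14 mm (y) x 12 mm high, rigidly on the plate; origin: centre of its underside. Its inner face (towards +y) runs from 6 mm to 66 mm in -x from the corner point.
- cube: The beamsplitter cube as a body; origin: centre of its underside.
- fork_clamp: Bystander: loose flat fork clamp, 38 x 97 x 10 mm, in front of the plate; origin at its underside.
- notebook: Bystander: black notebook, 149 x 106 x 12 mm, behind the plate; origin at its underside.
- objective_case: Bystander: upright round objective case, 34 mm across, 68 mm high, behind the carton; origin at its underside.
- tape_roll: Bystander: roll of tape lying flat, 69 mm across, 18 mm high, left of the carton; origin at its underside.

How it is judged (in metres and radians):
On the way, in this order (a step that is already met when the one before it is completed fails the run):
1. both flaps are folded back outwards past upright (more than 100 degrees from closed) (value of joint each of near_flap, far_flap above 1.75 rad), for 0.2 s.
2. the cube is lifted out, its underside above the carton's rim (all of step 1 and height (world z) of cube above 0.066 m), for 0.1 s.
At the end, for the whole second after the job is handed in: Gripped (over 2 N) and at rest, the cube stands upright on the plate (within 2.5 mm, 0.06 rad), square to the bars (0.06 rad), centre within 2 mm of home in x and y, bearing on each stop bar with 1 to 40 N; both flaps stay open past 100 degrees (all of step 1 and contact force between cube and far_stop between 1 and 40 N and contact force between cube and right_stop between 1 and 40 N and contact force between the fingers and cube above 2 N and x of cube_mid in the frame of corner between -0.022 and -0.018 m and y of cube_mid in the frame of corner between 0.018 and 0.022 m and z of cube_mid in the frame of corner between 0.022 and 0.0275 m and angle between cube's own z axis and vertical below 0.06 rad and (angle between the x axis of cube and the x axis of corner, either way round below 0.06 rad or angle between the x axis of cube and the y axis of corner, either way round below 0.06 rad) and linear speed of cube below 0.01 m/s); the arm keeps its last pose, push and grip.
It fails at once if the cube is rammed or pressed against a stop bar with more than 80 N (contact force between cube and far_stop above 80 N or contact force between cube and right_stop above 80 N).
It fails at once if a bystander is moved more than 30 mm (distance of any of fork_clamp, notebook, objective_case, tape_roll from where it was at the start of the episode above 0.03 m).
It also fails if it takes over 64 s, if anything falls off the work surface, if the arm or the gripper's body presses on something with over 40 N, if the wrist force passes 120 N, or if a joint passes its speed limit or range.

### The arm

A 6-joint arm with a two-finger parallel gripper is mounted at the origin on a cart in front of the work surface, level with it; the furniture and walls round the work are solid. World frame = base frame: x ahead of the robot, y to its left, z up, the work surface at z = 0. Lengths are in m, angles in degrees, forces in N, time in s.
With the tool pointing down it reaches from about 0.375 to 0.9 m from the base axis. Payload 3.1 kg.
Tool frame: the origin (TCP) lies at the very end of the fingers, on their centre line; the grasp point (between the pads) lies bot.hold_point_z behind it (bot.hold_point_z is the distance from the TCP to the grasp point, in m); z points along the fingers, y is the line along which they close (so a half turn about z gives the same grasp; the last joint's range is limited). The gripper opens to 87 mm and grips with 3 to 60 N. Pads are 19 mm wide; open, the fingers measure 117 mm over their backs; the gripper's body (75 mm by 190 mm) begins 51 mm behind the grasp point.
Start: joints at [62.538, 30.224, 82.088, -0, 67.689, -10.227], TCP at [0.185, 0.597, 0.223] pointing down, gripper open.
Joint ranges: [-176.69, 176.69], [-43.24, 126.21], [12.49, 139.97], [-82, 262], [0, 151.66], [-163.58, 163.58]. Speed limits (degrees/s): [159.86, 159.86, 180, 180, 180, 180].

### API

Orientations are given as a 3x3 rotation matrix whose columns are the frame's x, y, z axes.
In Python, from rig import bot gives the robot as it stands.
- The arm moves only by the tool apply_moves, never from a script. Its argument "plan" is one flat list of numbers, 4 for each row, row after row: the shift along the world's x, y, z normalised to -1 to 1, where 1 is 0.05 m, then the turn about the world's z normalised to -1 to 1, where 1 is 10 degrees. A call has 1 to 12 rows; each row shifts and turns the commanded pose from where the row before left it; what a row does not reach is not made up. A row lasts 1/8 s, in which the tool goes at most 62.5 mm and 10.7 degrees, less where a joint would pass 70% of its speed; a pose out of reach is approached as far as the arm can. A call with a number of a shift or a turn outside -1 to 1 is refused whole. A call with a gripper value outside its range is refused whole. "grip" is the closure, from -1 (fully open) to 1 (shut), so that 0 is half open, set as the call begins (left out, the last holds). The fingers move at their own pace and stop on an object; the grip force is fixed at half the most. Time passes only in rows, so rows that do not move let the fingers close. It gives the time, the measured TCP pose, the force, the opening and the grip force at its end, in the units of the state.
- bot.read_state(): the state, without advancing time (a new reading comes with each control period).
- bot.capture(name): name is "side" or "top"; returns (picture, depth): 400x640x3 uint8, red, green, blue; 400x640 float32, m along the optical axis (not along the pixel's ray), 0 where there is no reading.
- bot.camera_info(name): a dict with "vertical_fov" (degrees; the focal length in pixels is half the picture's height over the tangent of half this angle, whatever the lens; pixels are square), "cx", "cy" (the principal point, pixels), "k1" (the pictures are not rectified: a ray, as slopes to the right and down, at radius r is drawn at 1 + k1 r^2 times it, then the intrinsics apply), "rvec" (rotation vector, rad) and "tvec" (3), from world to camera coordinates, as OpenCV has them. Camera axes: x right, y down, z forward; pixel columns grow to the right and rows downward; lengths in m; the calibration is good to about 2 mm. A picture is of the moment at which its call begins. camera_info takes no time and is no camera call.
- bot.hand_in(): hands the job in; it is judged then, once.
Trained networks look in the newest picture that a camera, given by its name, has taken for a name from the list of things; names that differ only in an ending like _2 or _b are one class to them, and where a whole thing is asked for, a point or a joint stands for the part that bears it (a point fixed in the world has none). Each returns a list of dicts, best first, with "p" (0 to 1); they miss things now and then, are a little off and sometimes report something else, mostly with a low value. They report only what shows in the picture. A call takes as long as a camera call.
- bot.outline_of(camera, target): "mask" (400x640 bool, what is visible of it) and "xy" ([column, row] as shares, 0 to 1, of the picture: columns of its width, rows of its height, amid what is visible of it).
- bot.pinpoint(camera, target): "xy" ([column, row] as shares, 0 to 1, of the picture: columns of its width, rows of its height: a listed point, or the origin of a listed thing).
The state is a dict: "time_s": time; "joint_positions": joint angles; "qvel": joint speeds; "tau": joint torques, N m; "position": TCP position; "tcp_rot": TCP orientation; "force": force on the tool from outside, world axes, zero at the start; "moment": the same for the moment, N m; "opening": opening from 0.0 (shut) to 1.0 (fully open); "grasp_force": force on a finger pad.
Only numpy, scipy, OpenCV 4.12 (cv2) and the standard library are available. Lean on these libraries where they do the work, as an engineer would, in place of code of your own. Each camera call takes 0.05 s, during which the arm holds its last target. There are 200 camera calls.

## Working session

There is one attempt and no reset: what is moved stays moved. The work goes in short steps, Python scripts to look and compute and a tool call to move; the robot and the scene stay as the last step left them, time stands still between calls to the robot, and variables do not carry over. Pictures are saved under pics/ and viewed, at most 10 in all, crops included, and the job is handed in when it is done.

Besides the shell and the picture viewer there is one more tool, called after ">>>" as name(argument=value, ...) on one line, values as JSON. apply_moves: Moves the arm, as the interface text tells. Its arguments: {"type":"object","properties":{"plan":{"type":"array","items":{"type":"number"}},"grip":{"type":"number"}},"required":["plan"]}

```bash
mkdir -p pics
cat > h.py <<'E'
import numpy as np, cv2
from rig import bot
def cam(n):
    c=bot.camera_info(n); f=200/np.tan(np.radians(c['vertical_fov'])/2)
    R=cv2.Rodrigues(np.array(c['rvec'],float))[0]; return c,f,R,np.array(c['tvec'],float).ravel()
def ray(n,uv):
    c,f,R,t=cam(n); d=(np.atleast_2d(uv)-[c['cx'],c['cy']])/f
    s=d.copy()
    for _ in range(20): s=d/(1+c['k1']*(s**2).sum(1,keepdims=True))
    return s,R,t
def at_z(n,uv,z):
    s,R,t=ray(n,uv); D=np.c_[s,np.ones(len(s))]@R; C=-R.T@t
    return C+D*((z-C[2])/D[:,2])[:,None]
def cloud(n,dep):
    v,u=np.nonzero(dep>0); s,R,t=ray(n,np.c_[u,v]); d=dep[v,u][:,None]
    return (np.c_[s,np.ones(len(s))]*d-t)@R,u,v
def save(n,img): cv2.imwrite(f'pics/{n}.png',img[:,:,::-1])
E
python3 - <<'E'
from h import *
print(bot.hold_point_z)
D={}
for n in('top','side'):
    im,d=bot.capture(n); save(n+'0',im); D[n]=d; np.save(n+'0.npy',d)
    c,f,R,t=cam(n); print(n,-R.T@t,c)
    for k,z in dict(carton=0,cube_mid=.034,plate=0,corner=.012,far_stop=.012,right_stop=.012,fork_clamp=0,notebook=0,objective_case=0,tape_roll=0,near_flap=.064,far_flap=.064).items():
        r=bot.pinpoint(n,k)[:2]
        for q in r:
            if q['p']>.3: print(n,k,round(q['p'],2),(np.array(q['xy'])*[640,400]).round(1),at_z(n,np.array(q['xy'])*[640,400],z).round(4))
E
```

```text
0.0187
top [0.41177385 0.3251974  0.98796462] {'vertical_fov': 47.06014864622345, 'cx': 319.9033345460637, 'cy': 200.09772087431188, 'k1': -0.11083759193017023, 'rvec': array([ 2.18044758, -2.18052931,  0.1243345 ]), 'tvec': array([0.30797304, 0.50499636, 0.94948219])}
top carton 0.6 [297.8 231.6] [[0.4391 0.3551 0.    ]]
top cube_mid 0.91 [296.1 232.8] [[0.4357 0.3575 0.034 ]]
top cube_mid 0.4 [298.9 231.7] [[0.438  0.3518 0.034 ]]
top plate 0.61 [397.5 213.8] [[0.4774 0.1393 0.    ]]
top corner 0.96 [417.1 196. ] [[0.515  0.0982 0.012 ]]
top far_stop 0.7 [398.2 192.6] [[0.5223 0.1392 0.012 ]]
top right_stop 0.54 [417.6 213.8] [[0.4765 0.0979 0.012 ]]
top fork_clamp 0.55 [333.5 281.1] [[0.3334 0.2787 0.    ]]
top notebook 0.74 [338.5 122. ] [[0.6803 0.2664 0.    ]]
top objective_case 0.55 [231.  161.5] [[0.5916 0.5016 0.    ]]
top tape_roll 0.98 [203.2 214.1] [[0.4764 0.5598 0.    ]]Traceback (most recent call last):
  File "<stdin>", line 8, in <module>
ValueError: it knows: carton, corner, cube, cube_mid, far_stop, fork_clamp, notebook, objective_case, plate, right_stop, tape_roll
```

View pics/top0.png

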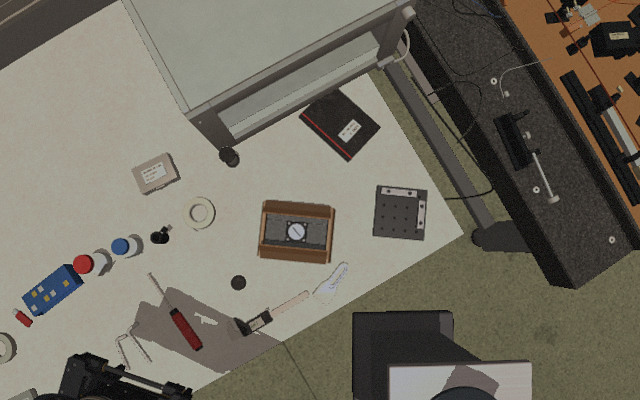

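The top view shows the carton at about (297,232) with the cube's silver cover visible, the plate at (400,213) with its bars on the far and right sides, and a shelf structure beyond (rows under 160).

Run:
```python
from h import *
im,d=bot.capture('side'); save('side0',im); np.save('side0.npy',d)
dt=np.load('top0.npy')
c,f,R,t=cam('side'); print(-R.T@t)
for k,z in dict(carton=0,cube_mid=.034,plate=0,corner=.012,far_stop=.012,right_stop=.012,objective_case=0).items():
    for q in bot.pinpoint('side',k)[:1]:
        print('side',k,round(q['p'],2),(np.array(q['xy'])*[640,400]).round(1),at_z('side',np.array(q['xy'])*[640,400],z).round(4))
bot.capture('top')
P,u,v=cloud('top',dt); G=np.full((400,640,3),np.nan); G[v,u]=P
for k in('carton','plate','far_stop','right_stop','cube','notebook'):
    for q in bot.outline_of('top',k)[:1]:
        m=q['mask']; pp=G[m]; pp=pp[~np.isnan(pp[:,0])]
        pts=np.argwhere(m)[:,::-1].astype(float)
        z={'carton':.064,'plate':.012,'far_stop':.024,'right_stop':.024,'cube':.059,'notebook':.012}[k]
        W=at_z('top',pts,z)[:,:2]
        r=cv2.minAreaRect((W*1000).astype(np.float32)); print(k,round(q['p'],2),m.sum(),r,'z pct',np.percentile(pp[:,2],[5,50,95]).round(4))
# carton profile along x, from depth
q=(abs(P[:,1]-.355)<.05)&(abs(P[:,0]-.437)<.13)&(P[:,2]>.03)
a=P[q]; a=a[np.argsort(a[:,0])]
for lo in np.arange(.33,.55,.008):
    b=a[(a[:,0]>=lo)&(a[:,0]<lo+.008)]
    if len(b): print(round(lo,3),len(b),np.percentile(b[:,2],[0,50,100]).round(3))
# obstacles high
h=P[(P[:,2]>.1)&(P[:,0]>.5)&(P[:,0]<.9)&(P[:,1]<.6)&(P[:,1]>-.1)]
for lo in np.arange(.5,.9,.05):
    b=h[(h[:,0]>=lo)&(h[:,0]<lo+.05)]
    if len(b): print('hi',round(lo,2),len(b),b.min(0).round(3),b.max(0).round(3))
```

```text
[0.49567512 0.97415984 0.61879385]
side carton 0.69 [348.9 234.4] [[0.4356 0.3531 0.    ]]
side cube_mid 0.94 [353. 227.] [[0.4293 0.3651 0.034 ]]
side plate 0.9 [329.1 173.7] [[0.4777 0.1303 0.    ]]
side corner 0.74 [318.5 161.5] [[0.5058 0.0925 0.012 ]]
side far_stop 0.71 [310.9 175.8] [[0.5242 0.1568 0.012 ]]
side right_stop 0.71 [329.2 159.6] [[0.4773 0.083  0.012 ]]
side objective_case 0.78 [269.7 286.4] [[0.5935 0.4963 0.    ]]
carton 0.71 3889 ((437.112060546875, 356.3486328125), (149.45205688476562, 119.54158782958984), 84.63145446777344) z pct [0.0222 0.0632 0.1138]
plate 0.82 2568 ((479.26690673828125, 137.04844665527344), (115.66638946533203, 107.986083984375), 85.74836730957031) z pct [0.009  0.0124 0.0249]
far_stop 0.76 250 ((520.9962768554688, 141.52362060546875), (77.3796157836914, 14.727823257446289), 84.38195037841797) z pct [0.0192 0.024  0.0265]
right_stop 0.72 386 ((437.78302001953125, 358.9178771972656), (41.601253509521484, 41.87446975708008), 85.32414245605469) z pct [0.0522 0.0569 0.0609]
cube 0.88 360 ((436.6865234375, 356.9491271972656), (36.30289840698242,
[... 331 characters left out ...]
0.118]
0.402 105 [0.03  0.114 0.118]
0.41 19 [0.03  0.053 0.117]
0.418 79 [0.043 0.056 0.062]
0.426 81 [0.03  0.058 0.063]
0.434 81 [0.03  0.059 0.063]
0.442 81 [0.038 0.057 0.063]
0.45 70 [0.051 0.055 0.063]
0.458 60 [0.031 0.113 0.117]
0.466 173 [0.03  0.11  0.118]
0.474 180 [0.078 0.097 0.113]
0.482 179 [0.069 0.083 0.099]
0.49 105 [0.063 0.072 0.081]
0.498 8 [0.064 0.068 0.07 ]
hi 0.6 2005 [0.605 0.442 0.1  ] [0.65  0.549 0.294]
hi 0.65 3656 [ 0.65  -0.093  0.1  ] [0.7   0.577 0.294]
hi 0.7 5533 [0.7   0.27  0.246] [0.75  0.6   0.294]
hi 0.75 7096 [0.75  0.15  0.103] [0.8   0.6   0.295]
hi 0.8 2025 [0.8   0.149 0.1  ] [0.85  0.6   0.294]
hi 0.85 19 [0.85  0.179 0.1  ] [0.859 0.185 0.128]
```

View pics/side0.png

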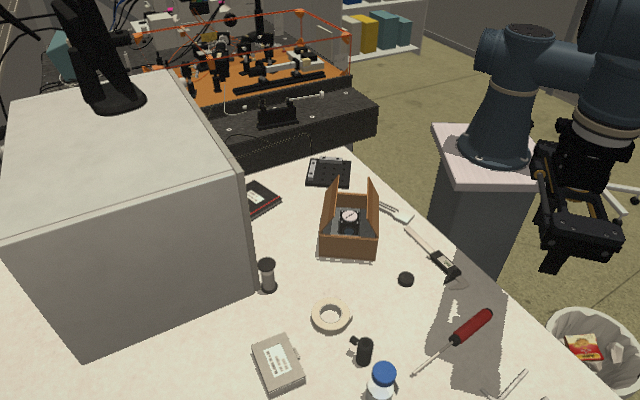

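Side view: carton at (350,225) with both flaps standing about 70° and leaning inward, cube visible between them, plate at (330,172). The cabinet is clear of the work.

Run:
```python
from h import *
s=bot.read_state(); print(s['time_s'],s['position'],np.round(s['tcp_rot'],3).tolist(),s['force'],s['opening'])
im=cv2.imread('pics/top0.png'); g=cv2.cvtColor(im,cv2.COLOR_BGR2GRAY)
# bright bars
m=np.zeros_like(g); m[180:246,368:434]=(g[180:246,368:434]>140)
n,l,st,ce=cv2.connectedComponentsWithStats(m)
for i in range(1,n):
    if st[i,4]>40:
        W=at_z('top',np.argwhere(l==i)[:,::-1].astype(float),.024)[:,:2]*1000
        print('bar',st[i],cv2.minAreaRect(W.astype(np.float32)))
cv2.imwrite('pics/z.png',np.vstack([cv2.resize(im[180:246,250:440],None,fx=4,fy=4,interpolation=cv2.INTER_CUBIC),cv2.resize(im[200:266,250:440],None,fx=4,fy=4,interpolation=cv2.INTER_CUBIC)]))
# plate yaw from depth edge of plate: bright silver disc of cube
m=np.zeros_like(g); m[215:248,280:315]=(g[215:248,280:315]>150)
W=at_z('top',np.argwhere(m)[:,::-1].astype(float),.059)[:,:2]*1000
print('disc',cv2.minEnclosingCircle(W.astype(np.float32)),W.mean(0))
# flap top edges from depth : ridge fit
P,u,v=cloud('top',np.load('top0.npy'))
for lo,hi in((.385,.42),(.45,.485)):
    q=P[(P[:,2]>.111)&(P[:,0]>lo)&(P[:,0]<hi)&(abs(P[:,1]-.356)<.08)]
    k=np.polyfit(q[:,1],q[:,0],1); print('flap',len(q),-np.degrees(np.arctan(k[0])) ,q.mean(0),q[:,1].min(),q[:,1].max())
```

```text
1.3 [0.18513824 0.59695141 0.22254042] [[-0.955, 0.296, 0.0], [0.296, 0.955, 0.0], [-0.0, 0.0, -1.0]] [-0.4993547  -1.2130934  -0.74870152] 1.0009643642086845
bar [ 368  180   66   66 1631] ((479.207275390625, 136.45016479492188), (140.78466796875, 138.6366424560547), 89.72688293457031)
bar [390 189  20   8  89] ((522.056640625, 138.59811401367188), (42.12687683105469, 11.346253395080566), 82.50471496582031)
bar [417 201   8  27 114] ((474.9710693359375, 93.59483337402344), (12.316798210144043, 55.973548889160156), 84.2282485961914)
disc ((438.2138671875, 356.9788513183594), 14.952641487121582) [438.33568271 357.03613182]
flap 188 -6.691722267408987 [0.40410454 0.36031144 0.11432063] 0.29813707683642554 0.42529537046673704
flap 177 -5.696216151517595 [0.46771007 0.35572418 0.11367048] 0.2922798488996738 0.41814164497935435
```

View pics/z.png

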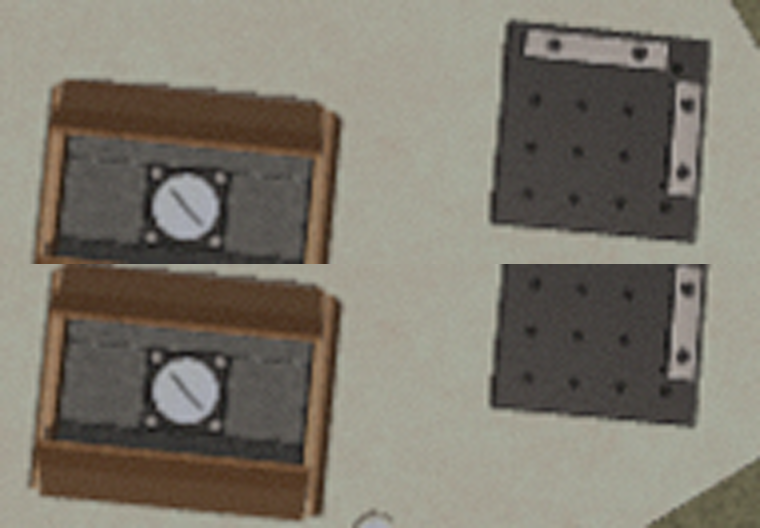

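The crop shows carton and plate both turned about 6° clockwise; the inner corner of the bars lies near top picture (417,199), and the cover's disc near (296,232). Both yaws come out at about -5.8°. Next I close the fingers and go above the carton.

>>> apply_moves(plan=[0.84,-0.8,0,0.28,0.84,-0.8,0,0.28,0.84,-0.8,0,0.28,0.84,-0.8,0,0.3,0.84,-0.8,0,0,0.84,-0.8,0,0,0,0,0,0], grip=1)

```text
time_s: 2.17
position: [0.4407, 0.3543, 0.2227]
tcp_rot: [[-0.994, 0.108, 0.002], [0.108, 0.994, -0.0], [-0.002, 0.0, -1.0]]
force: [-0.3, 0.1, -0.5]
opening: 0.288
grasp_force: 0.0
```

>>> apply_moves(plan=[-0.06,0,-0.92,0,0,0,-0.92,0,0,0,-0.92,0,0,0,0,0,-0.4,0.04,0,0,-0.4,0.04,0,0,-0.4,0.04,0,0,-0.4,0.04,-0.04,0,-0.2,0.02,-0.04,0,0,0,0,0])

```text
time_s: 3.42
position: [0.3483, 0.3666, 0.083]
tcp_rot: [[-0.995, 0.097, 0.011], [0.098, 0.995, 0.002], [-0.011, 0.003, -1.0]]
force: [8.0, -6.2, 12.0]
opening: 0.009
grasp_force: 7.2
```

>>> apply_moves(plan=[0.2,-0.02,0.1,0,0.9,-0.09,0,0,0.8,-0.08,0,0,0.5,-0.05,0,0,0.4,-0.04,0,0,0.4,-0.04,-0.06,0,0.2,-0.02,-0.04,0,0,0,0,0])

```text
time_s: 4.42
position: [0.5139, 0.3488, 0.0801]
tcp_rot: [[-0.995, 0.102, -0.001], [0.102, 0.995, -0.0], [0.001, -0.0, -1.0]]
force: [-0.7, 0.1, 0.9]
opening: 0.001
grasp_force: 0.0
```

>>> apply_moves(plan=[-0.1,0,0.9,0,-0.7,0.08,0.9,0,-0.7,0.07,0.6,0,0,0,0,0,0,0,0,0], grip=-0.3)

```text
time_s: 5.05
position: [0.4388, 0.3565, 0.2004]
tcp_rot: [[-0.995, 0.101, 0.0], [0.101, 0.995, -0.0], [-0.0, -0.0, -1.0]]
force: [0.5, -0.3, 0.7]
opening: 0.487
grasp_force: 0.0
```

Run:
```python
from h import *
im,d=bot.capture('side'); im=im.copy()
cv2.imwrite('pics/s1.png',cv2.resize(im[130:290,260:460,::-1],None,fx=3,fy=3))
P,u,v=cloud('side',d)
q=(abs(P[:,1]-.357)<.05)&(abs(P[:,0]-.437)<.13)&(P[:,2]>.025)&(P[:,2]<.15)
a=P[q]
for lo in np.arange(.32,.56,.01):
    b=a[(a[:,0]>=lo)&(a[:,0]<lo+.01)]
    if len(b): print(round(lo,3),len(b),np.percentile(b[:,2],[0,50,100]).round(3))
print([ (r['p'],at_z('side',np.array(r['xy'])*[640,400],.034)) for r in bot.pinpoint('side','cube_mid')])
s=bot.read_state(); print(s['position'],s['opening'],s['force'])
```

```text
0.32 45 [0.085 0.087 0.09 ]
0.33 163 [0.08  0.085 0.089]
0.34 164 [0.076 0.081 0.086]
0.35 165 [0.07  0.076 0.081]
0.36 163 [0.066 0.071 0.077]
0.37 174 [0.026 0.067 0.072]
0.38 157 [0.025 0.029 0.067]
0.39 114 [0.025 0.026 0.029]
0.4 105 [0.025 0.026 0.029]
0.41 61 [0.025 0.026 0.057]
0.42 112 [0.026 0.054 0.061]
0.43 119 [0.025 0.054 0.061]
0.44 120 [0.026 0.054 0.062]
0.45 120 [0.025 0.047 0.061]
0.46 97 [0.025 0.026 0.028]
0.47 99 [0.025 0.026 0.029]
0.48 91 [0.025 0.027 0.065]
0.49 177 [0.025 0.064 0.071]
0.5 160 [0.065 0.069 0.074]
0.51 166 [0.07  0.074 0.079]
0.52 170 [0.073 0.079 0.085]
0.53 174 [0.078 0.084 0.089]
0.54 113 [0.084 0.087 0.09 ]
0.55 3 [0.086 0.087 0.088]
[(0.8, array([[0.43717878, 0.36822722, 0.034     ]]))]
[0.43924142 0.3561356  0.19946935] 0.5803366629385692 [-0.71468758  0.13821879 -0.57404922]
```

View pics/s1.png

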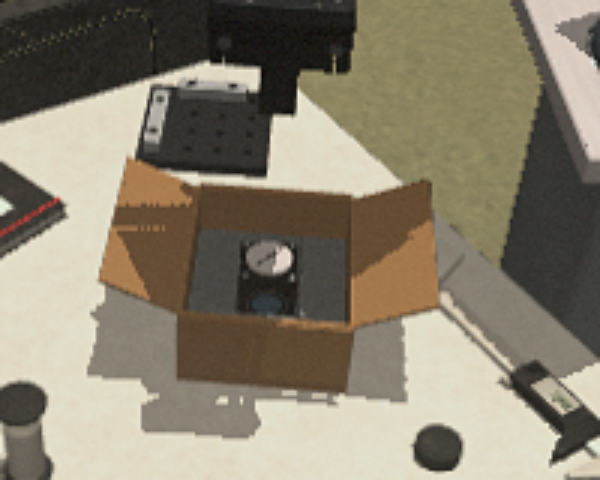

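Both flaps now lie back at about 155° (crop: near flap at (395,250), far flap at (150,235)), and the cube stands in the nest at (268,270). The jaws are at about 57 mm; I go down over it.

>>> apply_moves(plan=[0,0,-0.9,0,0,0,-0.9,0,0,0,-0.7,0,0,0,-0.5,0,0,0,-0.3,0,0,0,0,0])

```text
time_s: 5.9
position: [0.4387, 0.3558, 0.0339]
tcp_rot: [[-0.995, 0.102, -0.003], [0.102, 0.995, -0.001], [0.003, -0.002, -1.0]]
force: [-0.1, -0.0, -0.0]
opening: 0.647
grasp_force: 0.0
```

>>> apply_moves(plan=[0,0,0,0,0,0,0,0,0,0,0,0,0,0,0,0,0,0,0,0,0,0,0,0], grip=1)

```text
time_s: 6.65
position: [0.4397, 0.3566, 0.0366]
tcp_rot: [[-0.995, 0.101, 0.001], [0.101, 0.995, 0.001], [-0.001, 0.001, -1.0]]
force: [0.6, -1.9, 6.2]
opening: 0.457
grasp_force: 29.9
```

>>> apply_moves(plan=[0,0,0.4,0,0,0,0.6,0,0,0,0.7,0,0,0,0.7,0,0,0,0,0,0,0,0,0])

```text
time_s: 7.4
position: [0.4382, 0.356, 0.1545]
tcp_rot: [[-0.995, 0.102, -0.002], [0.102, 0.995, -0.001], [0.002, -0.001, -1.0]]
force: [0.5, -0.7, -1.8]
opening: 0.456
grasp_force: 29.9
```

Run:
```python
from h import *
im,d=bot.capture('side'); 
cv2.imwrite('pics/s2.png',cv2.resize(im[90:290,260:460,::-1],None,fx=3,fy=3))
for i in range(3):
    s=bot.read_state(); print(s['position'],s['force'],s['grasp_force'])
m=bot.outline_of('side','cube')
P,u,v=cloud('side',d)
for q in m[:2]:
    p=P[q['mask'][v,u]]; print(q['p'],np.percentile(p,[2,50,98],axis=0).round(4).tolist())
for k in('corner','plate'):
  print(k,[(r['p'],at_z('side',np.array(r['xy'])*[640,400],.012 if k=='corner' else 0)) for r in bot.pinpoint('side',k)[:1]])
```

```text
[0.43791226 0.35581972 0.15398926] [ 0.14556882 -0.36344478 -1.73141482] 29.88299936056137
[0.43791226 0.35581972 0.15398926] [ 0.14556882 -0.36344478 -1.73141482] 29.88299936056137
[0.43791226 0.35581972 0.15398926] [ 0.14556882 -0.36344478 -1.73141482] 29.88299936056137
0.61 [[0.4461, 0.5371, 0.0034], [0.4793, 0.5724, 0.0182], [0.5103, 0.6006, 0.0208]]
0.58 [[0.4931, 0.289, 0.0643], [0.5204, 0.357, 0.0769], [0.547, 0.4134, 0.0882]]
corner [(0.92, array([[0.50894823, 0.0977973 , 0.012     ]]))]
plate [(0.89, array([[4.73721050e-01, 1.36022345e-01, 1.11022302e-16]]))]
```

View pics/s2.png

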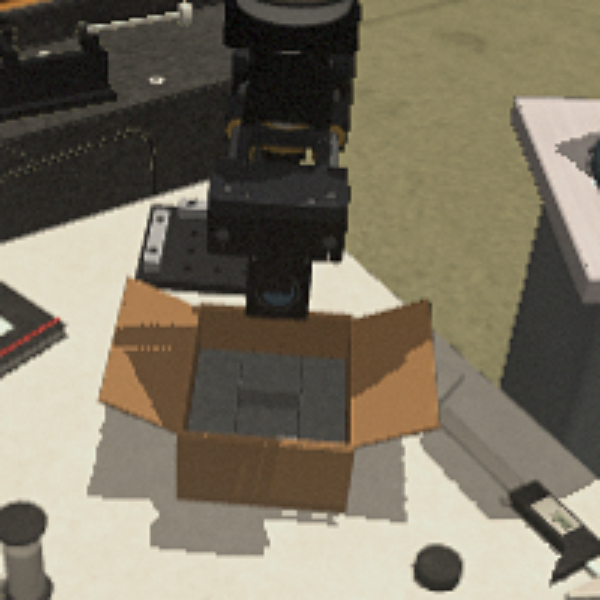

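The cube is held (window at (278,292) in the crop), the nest is empty and the flaps stay open. I go over the plate, about 10 mm clear of both bars.

>>> apply_moves(plan=[0.18,-0.5,0,0,0.18,-0.9,0,0,0.18,-1,0,0,0.18,-1,0,0,0.18,-0.8,0,0,0,-0.32,0,0,0,0,-0.8,0,0,0,-0.8,0,0,0,-0.4,0,0,0,0,0,0,0,0,0])

```text
time_s: 8.98
position: [0.4844, 0.1309, 0.0559]
tcp_rot: [[-0.995, 0.101, 0.001], [0.101, 0.995, 0.0], [-0.001, 0.0, -1.0]]
force: [-0.3, 0.4, -1.2]
opening: 0.459
grasp_force: 29.9
```

Run:
```python
from h import *
s=bot.read_state(); print(s['position'],s['force'],s['moment'])
im,d=bot.capture('side'); 
cv2.imwrite('pics/s3.png',cv2.resize(im[110:210,270:390,::-1],None,fx=6,fy=6,interpolation=cv2.INTER_CUBIC))
P,u,v=cloud('side',d)
c=cv2.fastNlMeansDenoising
# +y face of the cube
q=P[(abs(P[:,0]-.483)<.03)&(abs(P[:,1]-.15)<.03)&(P[:,2]>.02)&(P[:,2]<.045)]
print(len(q),np.percentile(q,[2,50,98],axis=0).round(4).tolist())
```

```text
[0.4844317  0.13088283 0.05592715] [-0.34594946  0.3941516  -1.2226321 ] [0.03449426 0.02975427 0.01170204]
82 [[0.4651, 0.1435, 0.0293], [0.485, 0.1518, 0.0365], [0.5039, 0.1563, 0.0444]]
```

View pics/s3.png

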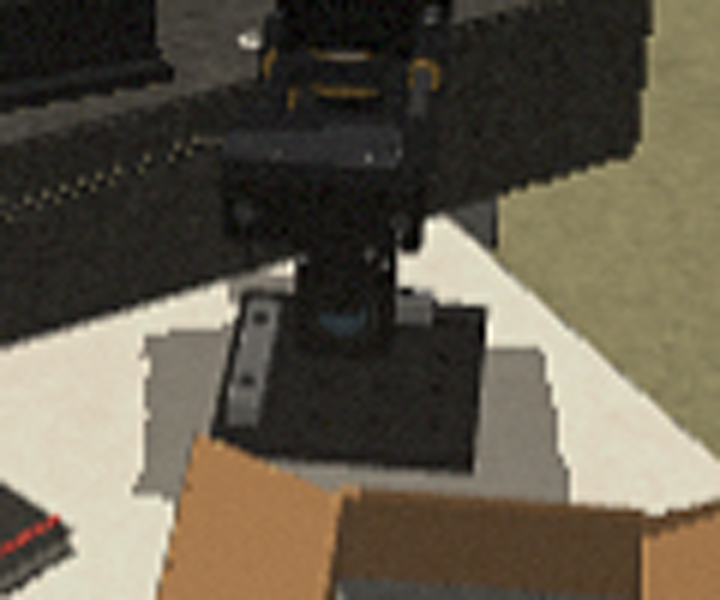

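The cube (window at (345,320)) hangs over the plate just short of both bars. I lower it slowly to contact.

>>> apply_moves(plan=[0,0,-0.14,0,0,0,-0.12,0,0,0,-0.02,0,0,0,-0.02,0,0,0,0,0,0,0,0,0])

```text
time_s: 9.78
position: [0.4842, 0.1304, 0.0406]
tcp_rot: [[-0.995, 0.102, 0.0], [0.102, 0.995, 0.0], [-0.0, 0.0, -1.0]]
force: [-0.1, -0.3, -2.1]
opening: 0.457
grasp_force: 29.9
```

>>> apply_moves(plan=[0,0,-0.02,0,0,0,-0.02,0,0,0,0,0,0,0,0,0])

```text
time_s: 10.28
position: [0.4842, 0.1304, 0.0395]
tcp_rot: [[-0.995, 0.102, 0.001], [0.102, 0.995, -0.0], [-0.001, 0.0, -1.0]]
force: [-1.6, -0.8, 7.1]
opening: 0.454
grasp_force: 29.9
```

>>> apply_moves(plan=[0,0,-0.02,0,0,0,-0.02,0,0,0,0,0,0,0,0,0])

```text
time_s: 10.78
position: [0.4843, 0.1304, 0.0395]
tcp_rot: [[-0.995, 0.101, 0.002], [0.101, 0.995, -0.0], [-0.002, 0.0, -1.0]]
force: [-4.1, -0.8, 24.6]
opening: 0.45
grasp_force: 29.9
```

>>> apply_moves(plan=[0,0,-0.0,0,0,0,0.045,0,0.04,-0.004,0,0,0.04,-0.004,0,0,0.04,-0.004,0,0,0,0,0,0,0,0,0,0])

```text
time_s: 11.65
position: [0.4853, 0.1304, 0.0396]
tcp_rot: [[-0.995, 0.102, -0.01], [0.102, 0.995, 0.0], [0.01, -0.001, -1.0]]
force: [-8.6, 1.3, 19.3]
opening: 0.46
grasp_force: 29.9
```

>>> apply_moves(plan=[0.02,-0.002,0,0,0.02,-0.002,0,0,0,0,0,0,0,0,0,0])

```text
time_s: 12.15
position: [0.4855, 0.1303, 0.0397]
tcp_rot: [[-0.995, 0.102, -0.013], [0.102, 0.995, 0.0], [0.013, -0.001, -1.0]]
force: [-10.4, 2.4, 22.1]
opening: 0.46
grasp_force: 29.9
```

>>> apply_moves(plan=[0,0,0.03,0,0,0,0.03,0,0,0,0,0,0,0,0,0])

```text
time_s: 12.65
position: [0.4923, 0.1295, 0.0414]
tcp_rot: [[-0.995, 0.102, -0.0], [0.102, 0.995, -0.0], [0.0, -0.0, -1.0]]
force: [0.3, -0.3, -1.7]
opening: 0.453
grasp_force: 29.9
```

>>> apply_moves(plan=[0.02,-0.002,0,0,0.02,-0.002,0,0,0,0,0,0,0,0,0,0])

```text
time_s: 13.15
position: [0.4941, 0.1294, 0.0418]
tcp_rot: [[-0.995, 0.102, -0.0], [0.102, 0.995, -0.0], [0.0, -0.0, -1.0]]
force: [0.3, -0.1, -1.5]
opening: 0.455
grasp_force: 29.9
```

>>> apply_moves(plan=[0,-0.04,0,0,0,-0.04,0,0,0,-0.03,0,0,0,0,0,0,0,0,0,0])

```text
time_s: 13.78
position: [0.4941, 0.1239, 0.0418]
tcp_rot: [[-0.995, 0.102, -0.0], [0.102, 0.995, 0.0], [0.0, 0.0, -1.0]]
force: [0.1, 0.2, -1.2]
opening: 0.457
grasp_force: 29.9
```

>>> apply_moves(plan=[0.02,-0.002,0,0,0.02,-0.002,0,0,0,0,0,0,0,0,0,0])

```text
time_s: 14.28
position: [0.4951, 0.1238, 0.0417]
tcp_rot: [[-0.995, 0.102, -0.002], [0.102, 0.995, 0.0], [0.002, -0.0, -1.0]]
force: [-3.0, 1.0, -0.8]
opening: 0.455
grasp_force: 29.9
```

>>> apply_moves(plan=[-0.002,-0.02,0,0,-0.004,-0.04,0,0,0,0,0,0,0,0,0,0])

```text
time_s: 14.78
position: [0.495, 0.1207, 0.0416]
tcp_rot: [[-0.995, 0.102, -0.002], [0.102, 0.995, -0.0], [0.002, -0.0, -1.0]]
force: [-3.1, 0.1, -1.1]
opening: 0.457
grasp_force: 29.9
```

>>> apply_moves(plan=[-0.004,-0.02,0,0,-0.004,-0.02,0,0,0,0,0,0,0,0,0,0])

```text
time_s: 15.28
position: [0.4948, 0.1188, 0.0417]
tcp_rot: [[-0.995, 0.102, -0.001], [0.102, 0.995, 0.0], [0.001, -0.0, -1.0]]
force: [-4.6, 2.3, -1.5]
opening: 0.456
grasp_force: 29.9
```

>>> apply_moves(plan=[0,-0.02,0,0,0,-0.01,0,0,0,0,0,0,0,0,0,0])

```text
time_s: 15.78
position: [0.4947, 0.1174, 0.0417]
tcp_rot: [[-0.995, 0.102, -0.002], [0.102, 0.995, 0.0], [0.002, -0.0, -1.0]]
force: [-5.3, 2.1, -2.0]
opening: 0.456
grasp_force: 29.9
```

>>> apply_moves(plan=[0,-0.02,0,0,0,-0.02,0,0,0,0,0,0,0,0,0,0])

```text
time_s: 16.27
position: [0.4949, 0.117, 0.0418]
tcp_rot: [[-0.995, 0.104, -0.001], [0.104, 0.995, 0.003], [0.001, 0.003, -1.0]]
force: [-4.8, 9.3, -1.0]
opening: 0.458
grasp_force: 29.9
```

>>> apply_moves(plan=[0,0,-0.015,0,0,0,-0.015,0,0,0,0,0,0,0,0,0])

```text
time_s: 16.77
position: [0.4948, 0.117, 0.0409]
tcp_rot: [[-0.995, 0.104, -0.001], [0.104, 0.995, 0.003], [0.001, 0.003, -1.0]]
force: [-5.2, 9.3, 3.7]
opening: 0.463
grasp_force: 29.9
```

>>> apply_moves(plan=[0,0,-0.02,0,0,0,-0.01,0,0.02,0,0,0,0,0,0,0,0,0,0,0])

```text
time_s: 17.4
position: [0.4948, 0.117, 0.0398]
tcp_rot: [[-0.995, 0.104, -0.002], [0.104, 0.995, 0.003], [0.003, 0.002, -1.0]]
force: [-7.2, 8.3, 7.9]
opening: 0.455
grasp_force: 29.9
```

Run:
```python
from h import *
im,d=bot.capture('side'); 
c=im[140:200,300:370,::-1].astype(float); c=255*(np.clip(c/130,0,1))**.5
a=cv2.resize(c.astype(np.uint8),None,fx=8,fy=8,interpolation=cv2.INTER_CUBIC)
cv2.imwrite('pics/s4.png',a)
s=bot.read_state(); print(s['position'],s['force'],s['moment'],s['time_s'])
P,u,v=cloud('side',d)
# +y face: fit plane
q=P[(abs(P[:,0]-.496)<.018)&(P[:,1]>.128)&(P[:,1]<.152)&(P[:,2]>.018)&(P[:,2]<.032)]
A=np.c_[q[:,0],q[:,2],np.ones(len(q))]; k=np.linalg.lstsq(A,q[:,1],rcond=None)[0]; print(len(q),k,q.mean(0))
# project expected home cube +y-face corners for yaw -5.8, tcp-centred
c_,f,R,t=cam('side')
for th in(0,.1,-.1):
  y=np.radians(-5.9); 
  o=[]
  for X,Z in((-20,0),(20,0),(20,46),(-20,46)):
    Zc=Z-28; x2=X*np.cos(th)+Zc*np.sin(th); z2=-X*np.sin(th)+Zc*np.cos(th)+28
    w=np.array([.4948+(x2*np.cos(y)-20*np.sin(y))/1000,.117+(x2*np.sin(y)+20*np.cos(y))/1000,.012+z2/1000])
    p=R@w+t; s_=p[:2]/p[2]; s_=s_*(1+c_['k1']*(s_@s_)); o.append((s_*f+[c_['cx'],c_['cy']]-[300,140])*8)
  print(th,np.round(o).tolist())
```

```text
[0.49481926 0.11698397 0.039777  ] [-6.79812176  8.79729548  8.1685303 ] [ 1.73282994  1.38625538 -0.20045804] 17.45
61 [-0.10312835  0.08307906  0.18798695] [0.49538004 0.13900137 0.02530293]
0 [[236.0, 255.0], [112.0, 246.0], [112.0, 127.0], [239.0, 136.0]]
0.1 [[244.0, 250.0], [121.0, 251.0], [107.0, 132.0], [233.0, 130.0]]
-0.1 [[227.0, 259.0], [104.0, 240.0], [118.0, 122.0], [244.0, 142.0]]
```

View pics/s4.png

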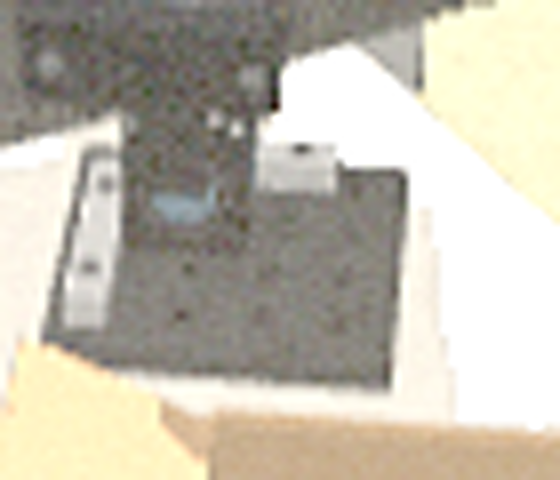

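The picture shows the cube (window at (183,205)) tucked into the corner, close to both bars. Its tilt is unclear at this noise, so I average frames and fit the side edges.

Run:
```python
from h import *
A=np.mean([bot.capture('side')[0][140:200,300:370].astype(float) for _ in range(16)],0)
np.save('avg.npy',A)
c=255*(np.clip(A[:,:,::-1]/110,0,1))**.6
cv2.imwrite('pics/s5.png',cv2.resize(c[5:40,8:48].astype(np.uint8),None,fx=16,fy=16,interpolation=cv2.INTER_CUBIC))
g=A.mean(2)
for r in range(14,34): print(r,g[r,11:38].round().astype(int).tolist())
```

```text
14 [20, 38, 62, 74, 42, 37, 19, 21, 21, 23, 22, 22, 23, 21, 19, 57, 45, 19, 21, 19, 19, 40, 52, 129, 216, 211, 209]
15 [67, 84, 109, 112, 42, 52, 22, 22, 22, 20, 22, 23, 22, 21, 20, 66, 46, 25, 64, 32, 19, 79, 98, 220, 214, 211, 212]
16 [116, 125, 126, 130, 43, 32, 22, 21, 23, 22, 21, 21, 24, 23, 22, 20, 20, 31, 89, 41, 20, 95, 133, 200, 194, 206, 206]
17 [109, 109, 111, 122, 41, 18, 23, 22, 22, 22, 23, 22, 25, 22, 23, 23, 23, 20, 30, 18, 23, 81, 141, 135, 126, 157, 153]
18 [58, 56, 57, 84, 35, 19, 23, 24, 22, 23, 24, 23, 21, 22, 21, 22, 20, 22, 20, 19, 28, 84, 95, 92, 91, 62, 19]
19 [38, 50, 51, 55, 21, 21, 21, 23, 25, 24, 21, 24, 23, 24, 23, 23, 21, 22, 21, 19, 29, 95, 92, 92, 94, 76, 59]
20 [68, 91, 91, 95, 29, 21, 24, 24, 23, 24, 22, 24, 24, 23, 23, 29, 19, 22, 23, 20, 27, 81, 80, 81, 85, 86, 88]
21 [91, 95, 90, 101, 36, 22, 23, 24, 23, 25, 23, 24, 22, 23, 24, 33, 28, 21, 21, 22, 30, 79, 78, 76, 75, 76, 75]
22 [100, 62, 48, 75, 37, 21, 24, 24, 23, 24, 22, 24, 24, 23, 22, 26, 35, 27, 20, 20, 36, 76, 73, 80, 81, 78, 78]
23 [93, 60, 42, 69, 36, 22, 23, 23, 25, 23, 23, 25, 23, 24, 23
[... 481 characters left out ...]
34, 30, 29, 33, 35, 33]
28 [98, 97, 98, 109, 27, 22, 22, 22, 25, 30, 25, 31, 28, 26, 28, 30, 23, 24, 25, 24, 31, 36, 26, 25, 32, 33, 33]
29 [99, 96, 98, 105, 30, 22, 23, 25, 25, 26, 25, 29, 30, 30, 23, 23, 25, 24, 24, 23, 32, 34, 31, 30, 31, 33, 34]
30 [98, 97, 99, 83, 32, 24, 24, 24, 25, 24, 25, 24, 22, 24, 22, 23, 24, 24, 22, 24, 34, 34, 34, 35, 34, 34, 34]
31 [93, 99, 102, 69, 36, 31, 29, 29, 31, 30, 31, 29, 28, 30, 27, 28, 27, 27, 27, 29, 34, 34, 34, 33, 33, 33, 34]
32 [67, 90, 106, 59, 32, 34, 35, 33, 35, 33, 35, 33, 32, 32, 35, 32, 32, 32, 33, 33, 34, 34, 34, 35, 34, 34, 34]
33 [35, 70, 106, 46, 33, 35, 35, 34, 35, 36, 35, 30, 25, 28, 35, 36, 35, 34, 35, 35, 34, 30, 30, 32, 36, 34, 34]
```

View pics/s5.png

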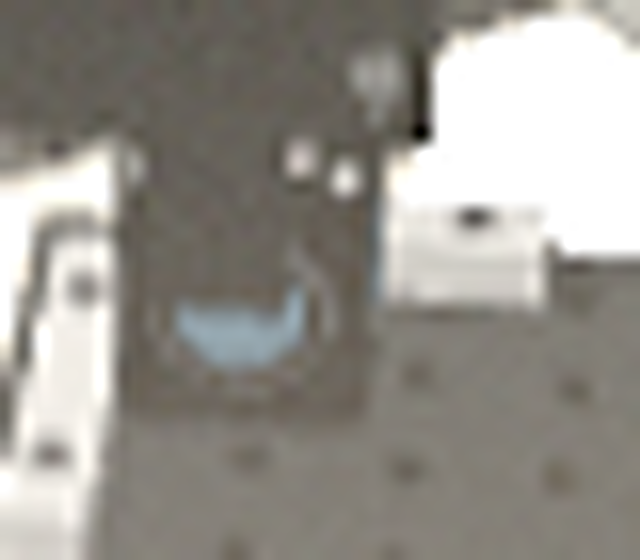

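The averaged view has the cube's sides vertical and its base even on the plate: left edge x≈125, right x≈375, base y≈415. The far bar gets a touch more push, then I settle.

>>> apply_moves(plan=[0.02,-0.002,0,0,0,0,0.005,0,0,0,0,0,0,0,0,0,0,0,0,0,0,0,0,0])

```text
time_s: 19.0
position: [0.4948, 0.117, 0.0398]
tcp_rot: [[-0.995, 0.104, -0.004], [0.104, 0.995, 0.003], [0.005, 0.002, -1.0]]
force: [-7.5, 8.7, 7.4]
opening: 0.452
grasp_force: 29.9
```

```bash
python3 -c "
from rig import bot
print(bot.hand_in())"
```

```text
the job is handed in; nothing more can be done
None
```

I've handed the job in: both flaps are folded back to about 155°, and the gripped cube stands in the corner, pressed with roughly 8–9 N towards each stop bar. The hand-in returned no verdict; the forces are wrist readings and may include some plate friction, and tilt was only judged from the images as about upright.

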